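Turn the specimen carousel to the bar-code scanner

TASK

Push the rim of the specimen carousel round with the fingertips until the pot with the red lid stands squarely in front of the bar-code scanner's window, on the side of the carousel nearest the scanner, then let go and leave the carousel at rest. Do not touch or lift any of the pots, do not bump the scanner, and leave the jar, the stamp and the marker pen where they are.

Things in the scene. Friction and masses are not known exactly. Their poses are not given: they have to be found in the camera images.
- deck: White flower-shaped turning deck of the specimen carousel, 22 thick, top 38 above the desk. Origin: on the vertical turning axis, at the deck's underside, 16 above the desk; z up, x and y turn with the deck. It is six round petals of radius 55, centred 85 from the axis at 0, 60, 120, 180, 240, 300 degrees from its x axis; outermost rim radius 140. Turns endlessly either way.
- notch (a point): One of the six V-shaped notches in the deck's rim, here at 30 degrees from the deck's x axis (the others at 90, 150, 210, 270, 330), at radius 131 and half the deck's thickness; it turns with the deck. The notches reach in to radius 108; a round fingertip 32 wide centred here touches both petals.
- carousel: Fixed round foot under the deck, radius 75, standing on the 2 thick bench mat: a fingertip in a notch can reach below the deck. Origin: centre of its underside. The bearing needs about 0.7 N at the rim and the deck stops almost at once when no longer pushed. Grey collars (diameter 48, 12 tall) centred 72 from the axis hold the pots; pot tops are 83 above the desk.
- pot_red: Sealed specimen pot with a red screw lid, the one to present; it stands in the collar on the deck's x axis (0 degrees) with its bar code outwards. Diameter 36 (lid 38), 45 tall, about 40 g, standing loose in one of the carousel's collars. Origin: centre of its underside, 38 above the desk; z up.
- pot_white: Sealed specimen pot with a white screw lid, one of four other pots in other collars (one collar is empty). Diameter 36 (lid 38), 45 tall, about 40 g, standing loose in one of the carousel's collars. Origin: centre of its underside, 38 above the desk; z up.
- pot_blue: Sealed specimen pot with a blue screw lid, one of four other pots in other collars (one collar is empty). Diameter 36 (lid 38), 45 tall, about 40 g, standing loose in one of the carousel's collars. Origin: centre of its underside, 38 above the desk; z up.
- pot_yellow: Sealed specimen pot with a yellow screw lid, one of four other pots in other collars (one collar is empty). Diameter 36 (lid 38), 45 tall, about 40 g, standing loose in one of the carousel's collars. Origin: centre of its underside, 38 above the desk; z up.
- pot_green: Sealed specimen pot with a green screw lid, one of four other pots in other collars (one collar is empty). Diameter 36 (lid 38), 45 tall, about 40 g, standing loose in one of the carousel's collars. Origin: centre of its underside, 38 above the desk; z up.
- window (a point): Centre of the dark red reading window of the bar-code scanner, 123 above the desk. The scanner (light grey, gun-shaped, standing fixed in its dark stand, 190 tall, head 76 wide) looks along the point's -x axis (and 25 degrees downwards), straight over the carousel's turning axis, which lies 195 to 220 ahead of the window; y is sideways and level, z up.
- scanner: The scanner with its stand, fixed to the desk. Origin: on the desk mat, 6 ahead of and 121 below the reading window; its body and round stand reach from there 155 along +x, 38 (stand 62) to either side and 190 up; the cable trails behind. x points away from the carousel.
- jar: Loose specimen jar with a light blue lid, diameter 68, 72 tall, standing on the mat. Origin: centre of its underside.
- stamp: Loose rubber stamp with a wooden handle, black foot 24 by 50, 72 tall, standing on the mat. Origin: centre of its underside.
- marker: Loose marker pen, white with a blue cap, 135 long along its x axis and 15 thick, lying on the mat. Origin: middle of its underside.
Mind the look-alikes: they are no part of the job. Leave any black look-alike of the pot_green alone. Leave any pink look-alike of the pot_yellow alone.

How it is judged:
By the outcome, as a careful person would: the job done as asked, in the order asked, and still so for the second after the job is handed in, with the robot touching nothing.
It also fails if it takes over 58 s, if anything falls off the work surface, if the arm or the gripper's body presses on something with over 40 N, if the wrist force passes 120 N, or if a joint passes its speed limit or range.

ROBOT

A 6-joint arm with a two-finger parallel gripper is mounted at the origin on the work surface. World frame = base frame: x ahead of the robot, y to its left, z up, the work surface at z = 0. Lengths are in m, angles in rad, forces in N, time in s.
With the tool pointing down it reaches from about 0.375 to 0.975 m from the base axis. Payload 3.8 kg.
Tool frame: the origin (TCP) lies midway between the tips of the shut fingers; the grasp point (between the pads) lies 19 mm behind it; x points along the fingers, y is the direction in which the jaws open and shut, and the axes are right-handed (so a half turn about x gives the same grasp; the last joint's range is limited). The gripper opens to 88 mm and grips with 3 to 60 N. Pads are 18 mm wide; open, the fingers measure 123 mm over their backs; the gripper's body (75 mm by 187 mm) begins 45 mm behind the grasp point.
Start: joints at [1.076, 0.264, 1.604, -0, 1.274, -0.037], TCP at [0.298, 0.605, 0.239] pointing down, gripper open.
Joint ranges: [-2.63, 2.63], [-0.94, 2.18], [0.31, 2.57], [-1.31, 4.45], [0, 2.66], [-2.55, 2.55]. Speed limits (rad/s): [2.57, 2.57, 3.14, 3.14, 3.14, 3.14].

INTERFACE

Orientations are given as a rotation vector (axis times angle).
In Python, from cell import manip, inverse_kinematics, cams, order gives the robot as it stands. Calls block until the motion is done:
- manip.move_pose(position, orientation): joint-space move of the TCP to a pose.
- manip.move_linear(position, rate=0.15, rot=None): straight line of the TCP; rot=None keeps the orientation; rate is the mean speed in m/s.
- manip.set_joints(angles): joint-space move.
- manip.set_gripper(opening, force=None): finger opening in m; force is the grip in N (None keeps the last); returns when the fingers have stopped.
- manip.dwell(seconds).
- inverse_kinematics(position, orientation): joint angles nearest the present ones, or None.
- manip.state(): the state.
- cams.capture(name): name is "scene" or "top" or "wrist"; returns a dict with "image" (400x640x3 uint8, blue, green, red), "z_map" (400x640 float32, m along the optical axis (not along the pixel's ray), 0 where there is no reading), "intrinsics" (3x3 intrinsics, pixels), "k1" (the pictures are not rectified: a ray, as slopes to the right and down, at radius r is drawn at 1 + k1 r^2 times it, then the intrinsics apply), "position" and "orientation" of the camera in the world; the wrist camera has in their place "T_tool_cam" (4x4, takes a point from camera to tool coordinates, whose origin is the TCP and whose axes are the tool frame's). Camera axes: x right, y down, z forward; pixel columns grow to the right and rows downward; lengths in m; the calibration is good to about 2 mm. A picture is of the moment at which its call begins: read the wrist's pose just before it.
A pose or a line that the arm cannot do raises manip.IKError and nothing moves.
- order.close_job(): hands the job in, once; it reports no verdict.
The state is a dict: "clock": time; "joint_pos": joint angles; "joint_velocities": joint speeds; "tau": joint torques, N m; "tool_pos": TCP position; "tcp_rot": TCP orientation; "contact_force": force on the tool from outside, world axes, zero at the start; "moment": the same for the moment, N m; "gripper_width": finger opening in m.
Only numpy, scipy, OpenCV 4.12 (cv2) and the standard library are available. Lean on these libraries where they do the work, as an engineer would, in place of code of your own. Each camera call takes 0.05 s, during which the arm holds its last target.

## Working session

There is one attempt and no reset: what is moved stays moved. The work goes in short steps, each a Python script; the robot and the scene stay as the last script left them, time stands still between calls to the robot, and variables do not carry over. Pictures are saved under pics/ and viewed, and the job is handed in when it is done.

```bash
ls; mkdir -p pics; python3 - <<'E'
from cell import manip, cams
import cv2
for n in ("scene","top","wrist"):
    c=cams.capture(n); cv2.imwrite(f"pics/a_{n}.png",c["image"])
    print(n,c["intrinsics"].tolist(),c["k1"],c.get("position"),c.get("orientation"))
s=manip.state();print(s["clock"],s["tool_pos"],s["tcp_rot"],s["gripper_width"])
E
```

```text
pics
scene [[383.5972328833932, 0.0, 314.27370190333664], [0.0, 383.5972328833932, 199.21405471391355], [0.0, 0.0, 1.0]] -0.010839787216504458 [ 1.04787672 -0.25941968  0.66674352] [-2.06322293 -1.2611104   0.49430416]
top [[484.19602857449337, 0.0, 324.0526853372382], [0.0, 484.19602857449337, 193.57866274514706], [0.0, 0.0, 1.0]] -0.04933575913519616 [0.35305604 0.02904741 1.32125815] [-2.17142228  2.11416684 -0.20702061]
wrist [[319.9649276137553, 0.0, 321.8702792790092], [0.0, 319.9649276137553, 202.03104056213417], [0.0, 0.0, 1.0]] -0.06282765573762518 None None
0.15 [0.29806047 0.60503235 0.23769494] [ 0.3576864   1.5412764  -0.36032547] 0.08831884896455633
```

View pics/a_scene.png

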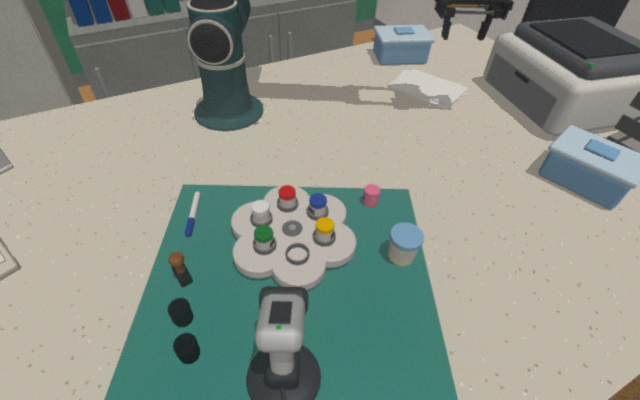

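View pics/a_top.png

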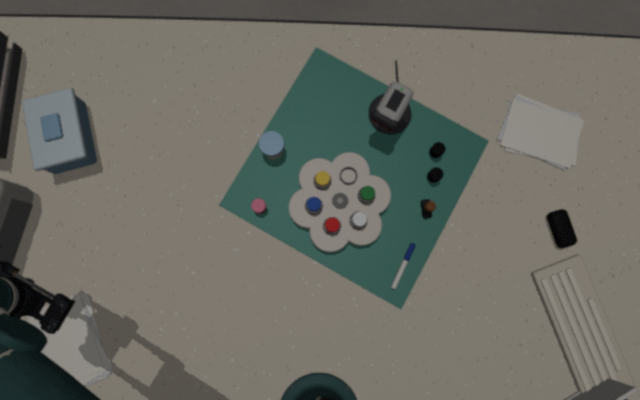

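```bash
cat > h.py <<'E'
import numpy as np, cv2
from scipy.spatial.transform import Rotation as R
from cell import manip, cams, inverse_kinematics, order
def cap(n):
    s=manip.state() if n=="wrist" else None
    c=cams.capture(n)
    if n=="wrist":
        T=np.eye(4);T[:3,:3]=R.from_rotvec(s["tcp_rot"]).as_matrix();T[:3,3]=s["tool_pos"]
        c["T"]=T@np.array(c["T_tool_cam"])
    else:
        T=np.eye(4);T[:3,:3]=R.from_rotvec(c["orientation"]).as_matrix();T[:3,3]=c["position"];c["T"]=T
    return c
def rays(c,uv):
    K=c["intrinsics"];k=c["k1"]
    d=(np.asarray(uv,float).reshape(-1,2)-K[[0,1],[2,2]])/K[[0,1],[0,1]]
    u=d.copy()
    for _ in range(20): u=d/(1+k*(u**2).sum(1,keepdims=True))
    return np.c_[u,np.ones(len(u))]
def onplane(c,uv,z):
    r=rays(c,uv)@c["T"][:3,:3].T;p=c["T"][:3,3]
    return p+r*((z-p[2])/r[:,2])[:,None]
def proj(c,P):
    q=(np.asarray(P,float).reshape(-1,3)-c["T"][:3,3])@c["T"][:3,:3]
    u=q[:,:2]/q[:,2:];u=u*(1+c["k1"]*(u**2).sum(1,keepdims=True))
    K=c["intrinsics"];return u*K[[0,1],[0,1]]+K[[0,1],[2,2]]
def cloud(c):
    v,u=np.mgrid[:400,:640];r=rays(c,np.c_[u.ravel(),v.ravel()])
    P=(r*c["z_map"].reshape(-1,1))@c["T"][:3,:3].T+c["T"][:3,3]
    P=P.reshape(400,640,3);P[c["z_map"]<=0]=np.nan;return P
def lids(c,box=None):
    hsv=cv2.cvtColor(c["image"],cv2.COLOR_BGR2HSV);o={}
    H,S,V=hsv[...,0].astype(int),hsv[...,1],hsv[...,2]
    for n,h in dict(red=0,yellow=24,green=65,blue=115).items():
        m=((abs((H-h+90)%180-90)<9)&(S>170)&(V>50)).astype(np.uint8)
        if box: 
            k=np.zeros_like(m);k[box[1]:box[3],box[0]:box[2]]=1;m*=k
        nn,l,st,ce=cv2.connectedComponentsWithStats(m)
        if nn>1:
            i=1+st[1:,4].argmax();o[n]=(ce[i],st[i,4])
    return o
E
python3 - <<'E'
from h import *
np.set_printoptions(precision=4,suppress=True)
for n,box in (("top",(280,145,400,260)),("scene",(225,180,360,290))):
    c=cap(n);np.savez(f"{n}.npz",z=c["z_map"])
    for k,(uv,a) in lids(c,box).items(): print(n,k,uv,a,onplane(c,uv,.080 if n=="scene" else .083)[0])
    P=cloud(c)
    m=(P[...,2]>.1)&(P[...,2]<.2)&(abs(P[...,0]-.6)<.5)
    b=(370,75,420,140) if n=="top" else (240,280,330,400)
    k=np.zeros_like(m);k[b[1]:b[3],b[0]:b[2]]=1
    q=P[m&k]; print(n,"scan",len(q),np.median(q,0),q.min(0),q.max(0))
    # deck fit
    m=(abs(P[...,2]-.038)<.006)
    b=(280,145,400,260) if n=="top" else (225,180,360,290)
    k=np.zeros_like(m);k[b[1]:b[3],b[0]:b[2]]=1
    q=P[m&k]; print("deck",len(q),q.mean(0))
    cx=onplane(c,(340.5,201) if n=="top" else (292,228),.045);print("hub",cx)
    im=c["image"][b[1]:b[3],b[0]:b[2]];cv2.imwrite(f"pics/b_{n}.png",cv2.resize(im,None,fx=4,fy=4))
E
```

```text
top red [332.     224.5683] 139 [ 0.4857 -0.0191  0.083 ]
top blue [314.125 205.65 ] 40 [0.5335 0.0282 0.083 ]
top scan 1204 [ 0.781  -0.1601  0.1644] [ 0.7263 -0.2099  0.1303] [ 0.8429 -0.1099  0.1895]
deck 5757 [ 0.5553 -0.0403  0.0383]
hub [[ 0.5536 -0.0419  0.045 ]]
scene red [286.7417 191.8543] 151 [ 0.4912 -0.0228  0.08  ]
scene yellow [324.4612 224.9957] 232 [0.6123 0.0051 0.08  ]
scene green [261. 237.] 1 [ 0.5839 -0.1208  0.08  ]
scene scan 3253 [ 0.8095 -0.1742  0.1688] [ 0.7307 -0.2158  0.1001] [ 0.8492 -0.1131  0.1882]
deck 6619 [ 0.583  -0.0542  0.037 ]
hub [[ 0.5629 -0.0447  0.045 ]]
```

```bash
python3 - <<'E'
import cv2
a=cv2.imread('pics/a_top.png')[60:270,220:460]; cv2.imwrite('pics/c_top.png',cv2.resize(a,None,fx=2.8,fy=2.8,interpolation=2))
E
```

```text
(no output)
```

View pics/c_top.png

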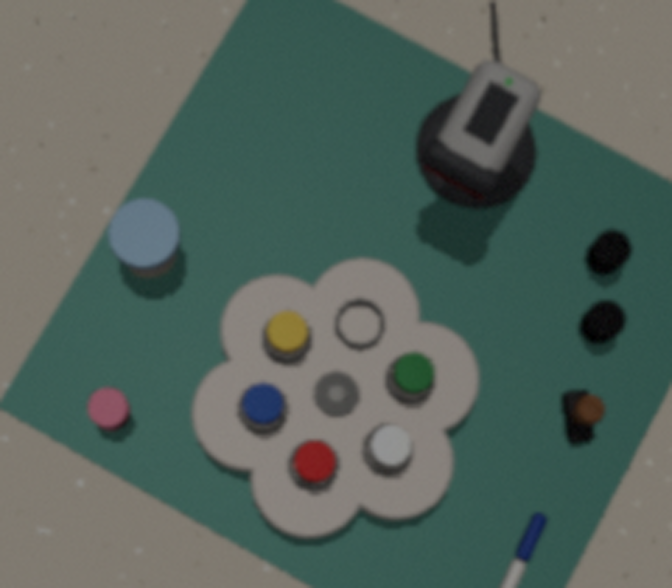

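View pics/a_wrist.png

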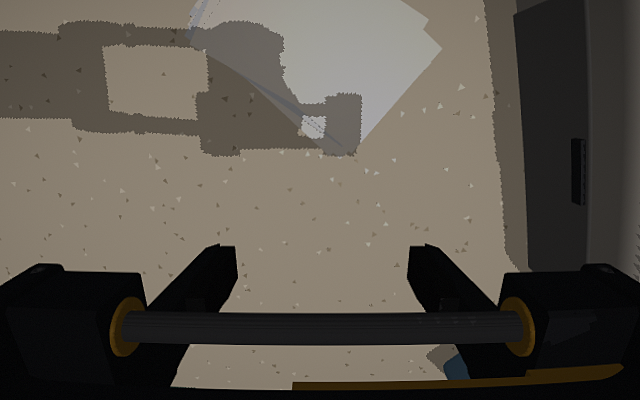

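```bash
cat >> h.py <<'E'
from scipy.optimize import minimize
from scipy.ndimage import binary_fill_holes, distance_transform_edt
def flower(x,y,a,z,n=60):
    out=[]
    for k in range(6):
        t=a+k*np.pi/3; f=t+np.linspace(-np.pi*.66,np.pi*.66,n)
        p=np.c_[x+.085*np.cos(t)+.055*np.cos(f),y+.085*np.sin(t)+.055*np.sin(f)]
        ang=(np.arctan2(p[:,1]-y,p[:,0]-x)-t+np.pi)%(2*np.pi)-np.pi
        out.append(p[abs(ang)<=np.pi/6])
    p=np.vstack(out);return np.c_[p,np.full(len(p),z)]
def matmask(c):
    hsv=cv2.cvtColor(cv2.GaussianBlur(c["image"],(3,3),0),cv2.COLOR_BGR2HSV).astype(int)
    return ~((abs(hsv[...,0]-82)<16)&(hsv[...,1]>90))
def fitdeck(c,g,box,S=4,dbg=None):
    m=matmask(c)[box[1]:box[3],box[0]:box[2]].astype(np.uint8)
    n,l,st,ce=cv2.connectedComponentsWithStats(m)
    i=1+st[1:,4].argmax();m=binary_fill_holes(l==i).astype(np.float32)
    M=cv2.resize(m,None,fx=S,fy=S,interpolation=cv2.INTER_LINEAR)>.5
    def draw(p):
        o=np.zeros(M.shape,np.uint8)
        for z in (.016,.021,.027,.032,.038):
            q=(proj(c,flower(p[0],p[1],p[2],z))-box[:2]+.5)*S-.5
            cv2.fillPoly(o,[np.round(q*16).astype(np.int32)],1,shift=4)
        return o>0
    f=lambda q:(draw((q[0]/100,q[1]/100,q[2]/10))!=M).mean()
    q0=np.array([g[0]*100,g[1]*100,g[2]*10])
    r=minimize(f,q0,method="Nelder-Mead",options=dict(initial_simplex=q0+np.array([[0,0,0],[1,0,0],[0,1,0],[0,0,1.5]])-.2,xatol=.003,fatol=1e-6))
    r=minimize(f,r.x,method="Nelder-Mead",options=dict(initial_simplex=r.x+np.array([[0,0,0],[.3,0,0],[0,.3,0],[0,0,.5]]),xatol=.003,fatol=1e-6))
    if dbg:
        o=np.zeros(M.shape+(3,),np.uint8);o[...,2]=M*255;o[...,1]=draw((r.x[0]/100,r.x[1]/100,r.x[2]/10))*255;cv2.imwrite(dbg,o)
    return r.x[0]/100,r.x[1]/100,r.x[2]/10,r.fun/M.mean()
E
python3 - <<'E'
from h import *
np.set_printoptions(precision=4,suppress=True)
for n,box,d in (("top",(280,145,400,260),0),("scene",(225,180,362,292),0)):
    c=cap(n)
    r=fitdeck(c,(.555,-.042,2.82),box,dbg=f"pics/fit_{n}.png");print(n,r,np.degrees(r[2]))
    P=cloud(c);b=(370,75,420,140) if n=="top" else (240,270,330,400)
    k=np.zeros((400,640),bool);k[b[1]:b[3],b[0]:b[2]]=1
    q=P[k&(P[...,2]>.135)&(P[...,2]<.2)][:,:2]
    (cc,wh,an)=cv2.minAreaRect(q.astype(np.float32)*1000);print("rect",cc,wh,an)
    d=np.array(cc)/1000-np.array(r[:2]);print("dir",np.degrees(np.arctan2(d[1],d[0])),np.hypot(*d))
    o=c["image"].copy()
E
```

```text
top (np.float64(0.5537865845311241), np.float64(-0.04125205730713981), np.float64(2.8451952423457296), np.float64(0.08419679057990151)) 163.01767927711174
rect (786.6484985351562, -160.89967346191406) (75.40880584716797, 108.98106384277344) 62.638275146484375
dir -27.194714874539656 0.2618018774668002
scene (np.float64(0.5602274460971444), np.float64(-0.0442087612951419), np.float64(2.8495416411750214), np.float64(0.12711247005839302)) 163.26670958611078
rect (791.5931396484375, -166.23825073242188) (75.57516479492188, 108.87890625) 63.13318634033203
dir -27.808563717210177 0.2615746173557253
```

```bash
python3 - <<'E'
import cv2,numpy as np
a=cv2.imread('pics/fit_top.png');b=cv2.imread('pics/fit_scene.png')
h=max(a.shape[0],b.shape[0]);f=lambda i:cv2.copyMakeBorder(i,0,h-i.shape[0],0,0,0)
o=np.hstack([f(a),f(b)]);cv2.imwrite('pics/fit.png',cv2.resize(o,None,fx=.75,fy=.75))
E
```

```text
(no output)
```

View pics/fit.png

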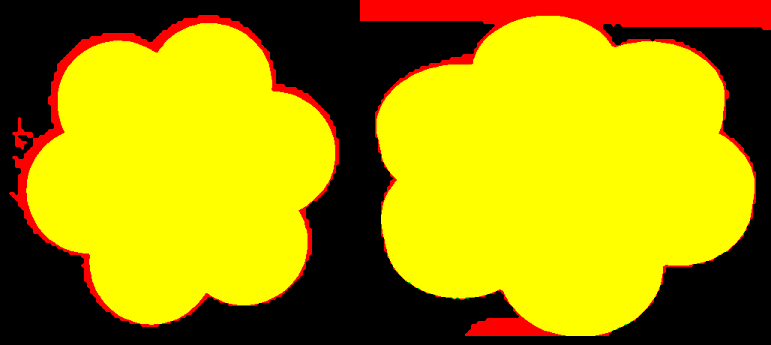

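```bash
cat >> h.py <<'E'
def deckmask(c):
    P=cloud(c)
    m=(abs(P[...,2]-.038)<.009)
    return m
E
python3 - <<'E'
from h import *
np.set_printoptions(precision=4,suppress=True)
c=cap("top")
for n,uv,z in (("jar",(271.5,143),.074),("pink",(259,205.5),.047),("stamp",(430.5,206),.07),("blk1",(437,150),.04),("blk2",(435,175),.04),("mk1",(411,245),.01),("mk2",(394,287),.01)):
    p=onplane(c,uv,z)[0]; d=p[:2]-[.555,-.043]; print(n,p,np.hypot(*d),np.degrees(np.arctan2(d[1],d[0])))
print(c["image"][200,330:334], c["image"][170,300:310:3].tolist())
def tool(th,flip=0):
    # x_tool down, y_tool tangential
    x=np.array([0,0,-1.]);y=np.array([-np.sin(th),np.cos(th),0])*(-1 if flip else 1)
    return R.from_matrix(np.c_[x,y,np.cross(x,y)]).as_rotvec()
for fl in (0,1):
  for t in range(60,255,15):
    th=np.radians(t);p=[.556+.133*np.cos(th),-.043+.133*np.sin(th),.028]
    q=inverse_kinematics(p,tool(th,fl));print(fl,t,q)
E
```

```text
jar [0.6997 0.1461 0.074 ] 0.23813411023175474 52.57918645291423
pink [0.535  0.1744 0.047 ] 0.2182695424347802 95.25991145022887
stamp [ 0.543  -0.2779  0.07  ] 0.23523287474482954 -92.91650564800246
blk1 [ 0.7039 -0.3055  0.04  ] 0.30177102810465867 -60.4328720244195
blk2 [ 0.6334 -0.2988  0.04  ] 0.267528334929059 -72.96582651558859
mk1 [ 0.4435 -0.2379  0.01  ] 0.22454663788101864 -119.76620894807195
mk2 [ 0.3301 -0.1917  0.01  ] 0.2695965444456866 -146.52417307499815
[[123 128 135]
 [113 118 122]
 [ 94  97 100]
 [ 80  81  82]] [[105, 112, 104], [127, 131, 138], [127, 132, 138], [126, 132, 137]]
0 60 [ 0.0757  0.3775  1.8787 -0.      0.8854 -2.5423]
0 75 None
0 90 None
0 105 None
0 120 None
0 135 [0.0565 0.1096 2.2246 0.     0.8074 2.4126]
0 150 [-0.0032  0.0674  2.2715  0.      0.8027  2.0912]
0 165 [-0.0783  0.0416  2.299  -0.      0.801   1.7543]
0 180 [-0.1599  0.037   2.3038 -0.      0.8008  1.4109]
0 195 [-0.2365  0.0545  2.2853  0.      0.8018  1.0725]
0 210 [-0.2983  0.0906  2.2459 -0.      0.8051  0.7489]
0 225 [-0.3401  0.1396  2.1899 -0.      0.8121  0.4453]
0 240 [-0.361   0.1954  2.1226  0.      0.8237  0.1626]
1 60 [ 0.0757  0.3775  1.8787 -0.      0.8854  0.5993]
1 75 [ 0.102   0.3296  1.9461 -0.      0.8658  0.3638]
1 90 [ 0.1163  0.2759  2.019  -0.      0.8466  0.1163]
1 105 [ 0.1153  0.219   2.093  -0.      0.8296 -0.1465]
1 120 [ 0.0961  0.162   2.1633 -0.      0.8163 -0.4275]
1 135 [ 0.0565  0.1096  2.2246 -0.      0.8074 -0.7289]
1 150 [-0.0032  0.0674  2.2715 -0.      0.8027 -1.0504]
1 165 [-0.0783  0.0416  2.299  -0.      0.801  -1.3873]
1 180 [-0.1599  0.037   2.3038 -0.      0.8008 -1.7307]
1 195 [-0.2365  0.0545  2.2853 -0.      0.8018 -2.0691]
1 210 [-0.2983  0.0906  2.2459 -0.      0.8051 -2.3927]
1 225 None
1 240 None
```

```bash
cat >> h.py <<'E'
def tool(th,flip=1):
    x=np.array([0,0,-1.]);y=np.array([-np.sin(th),np.cos(th),0])*(-1 if flip else 1)
    return R.from_matrix(np.c_[x,y,np.cross(x,y)]).as_rotvec()
E
python3 - <<'E'
from h import *
np.set_printoptions(precision=4,suppress=True)
manip.set_gripper(0.0,10)
manip.move_pose([.60,.09,.33],tool(np.radians(73)))
c=cap("wrist");print(np.array(c["T_tool_cam"]));cv2.imwrite("pics/w1.png",c["image"])
import pickle;pickle.dump(c,open("w1.pkl","wb"))
s=manip.state();print(s["clock"],s["tool_pos"],s["gripper_width"],c["T"])
E
```

```text
[[-0.0007 -0.3028  0.953  -0.1464]
 [ 1.     -0.0001  0.0007 -0.0004]
 [-0.0001  0.953   0.3028 -0.0777]
 [ 0.      0.      0.      1.    ]]
3.9167 [0.5998 0.091  0.3297] 0.0005158481065922863 [[ 0.9567 -0.2774 -0.0879  0.6222]
 [-0.2909 -0.9119 -0.2896  0.1654]
 [ 0.0002  0.3027 -0.9531  0.4762]
 [ 0.      0.      0.      1.    ]]
```

View pics/w1.png

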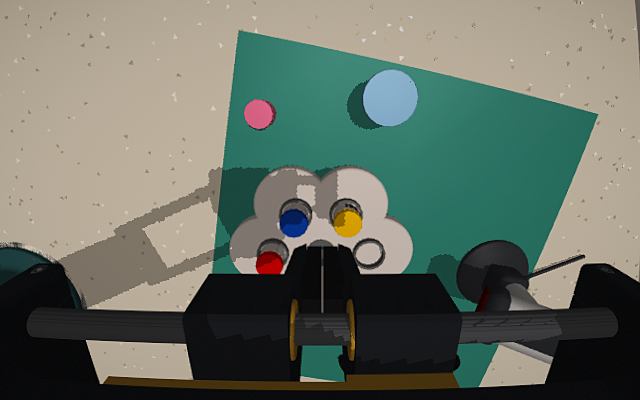

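```bash
cat >> h.py <<'E'
def sd(q,x,y,a):
    k=a+np.arange(6)*np.pi/3
    C=np.c_[x+.085*np.cos(k),y+.085*np.sin(k)]
    d=np.linalg.norm(q[:,None,:2]-C,axis=2).min(1)-.055
    return np.minimum(d,np.linalg.norm(q[:,:2]-[x,y],axis=1)-.1)
def fitcloud(c,g,fixc=False):
    P=cloud(c).reshape(-1,3);P=P[~np.isnan(P[:,0])]
    P=P[np.linalg.norm(P[:,:2]-g[:2],axis=1)<.19]
    D=P[abs(P[:,2]-.038)<.006];M=P[(P[:,2]<.010)]
    def f(q):
        x,y,a=q[0]/100,q[1]/100,q[2]/10
        if fixc:x,y=g[:2]
        return np.minimum(np.maximum(sd(D,x,y,a),0),.01).sum()+np.minimum(np.maximum(-sd(M,x,y,a),0),.01).sum()
    q=np.array([g[0]*100,g[1]*100,g[2]*10])
    for s in (1,.4,.2):
        r=minimize(f,q,method="Nelder-Mead",options=dict(initial_simplex=q+s*np.array([[-.3,-.3,-.3],[1,0,0],[0,1,0],[0,0,1.5]]),xatol=.002,fatol=1e-7));q=r.x
    return (g[0] if fixc else q[0]/100),(g[1] if fixc else q[1]/100),np.degrees(q[2]/10),r.fun,len(D),len(M)
E
python3 - <<'E'
from h import *
import pickle
np.set_printoptions(precision=4,suppress=True)
g=(.557,-.043,np.radians(163))
w=pickle.load(open("w1.pkl","rb"))
print("w",fitcloud(w,g))
for n in ("top","scene"):
    c=cap(n); print(n,fitcloud(c,g))
    pickle.dump(c,open(n+".pkl","wb"))
# lid positions in wrist
for k,(uv,a) in lids(w,(230,160,420,275)).items(): print(k,uv,a,onplane(w,uv,.083)[0])
P=cloud(w);print("deck z",np.nanmedian(P[175:185,275:285,2]),"mat",np.nanmedian(P[120:140,300:340,2]))
E
```

```text
w (np.float64(0.5564904733169579), np.float64(-0.04373609387914846), np.float64(163.40497558813556), np.float64(0.29169884175865557), 10581, 13943)
top (np.float64(0.5563348956223401), np.float64(-0.04153367086358058), np.float64(163.28527017926095), np.float64(0.006277706889969835), 4387, 5143)
scene (np.float64(0.556214419436751), np.float64(-0.04200864341119736), np.float64(162.95368719331512), np.float64(1.0965256664176906), 6612, 7628)
red [269.0078 263.1744] 516 [ 0.4905 -0.0175  0.083 ]
yellow [347.2516 222.7028] 636 [0.6096 0.0089 0.083 ]
blue [293.3709 222.8546] 612 [0.5416 0.0293 0.083 ]
deck z 0.03854595887527798 mat 0.002454867614686218
```

```bash
cat >> h.py <<'E'
C=np.array([.5563,-.0423])
def pt(deg,r,z): t=np.radians(deg);return [C[0]+r*np.cos(t),C[1]+r*np.sin(t),z]
def rep(tag=""):
    s=manip.state();d=s["tool_pos"][:2]-C
    print(tag,"t%.2f"%s["clock"],"r%.4f a%.2f z%.4f"%(np.hypot(*d),np.degrees(np.arctan2(d[1],d[0])),s["tool_pos"][2]),"F",np.round(s["contact_force"],1),flush=True)
    return s
E
python3 - <<'E'
from h import *
a=73.3
manip.move_pose(pt(a,.168,.11),tool(np.radians(a)));rep("up")
manip.move_linear(pt(a,.168,.028),rate=.1);rep("down")
manip.move_linear(pt(a,.1345,.028),rate=.05);s=rep("in")
c=cap("wrist");cv2.imwrite("pics/w2.png",c["image"])
c=cap("scene");cv2.imwrite("pics/s2.png",cv2.resize(c["image"][150:320,190:450],None,fx=3,fy=3))
E
```

```text
up t4.91 r0.1686 a72.85 z0.1116 F [-0.4  0.7  0.7]
down t5.88 r0.1683 a73.08 z0.0287 F [ 0.4 -1.1 -1. ]
in t6.69 r0.1345 a73.25 z0.0281 F [-0.1 -0.1  0.6]
```

View pics/w2.png

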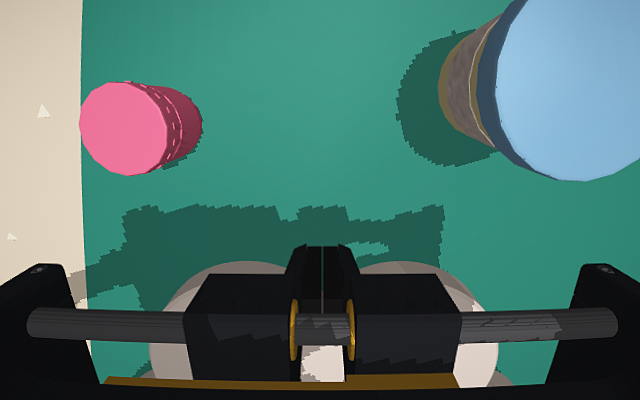

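View pics/s2.png

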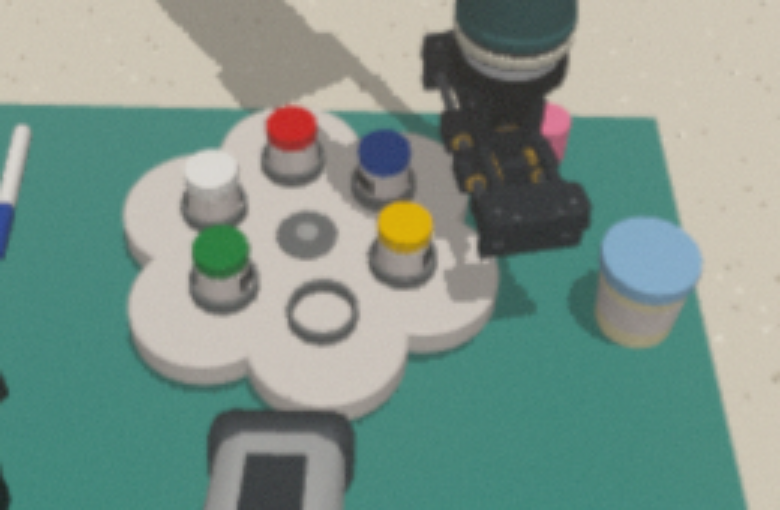

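```bash
python3 - <<'E'
from h import *
for i in range(1,11):
    a=73.3+8.5*i
    manip.move_linear(pt(a,.134,.028),rate=.05,rot=tool(np.radians(a)));s=rep(str(i))
    if np.linalg.norm(s["contact_force"])>20: print("STOP");break
c=cap("top");print(fitcloud(c,(C[0],C[1],np.radians(163.3+8.5*i))))
cv2.imwrite("pics/t3.png",cv2.resize(c["image"][60:300,200:460],None,fx=2.4,fy=2.4))
E
```

```text
1 t7.34 r0.1342 a81.74 z0.0281 F [0.5 0.1 0.3]
2 t7.89 r0.1339 a90.15 z0.0281 F [-0.5 -0.3  0.2]
3 t8.44 r0.1339 a98.63 z0.0281 F [-0.7  0.1  0.1]
4 t8.99 r0.1339 a107.12 z0.0281 F [ 0.7  0.3 -0.5]
5 t9.54 r0.1338 a115.61 z0.0282 F [ 0.3  0.3 -0.5]
6 t10.09 r0.1338 a124.12 z0.0281 F [ 0.  -0.4 -0. ]
7 t10.64 r0.1338 a132.65 z0.0281 F [ 0.4 -0.1 -0.1]
8 t11.19 r0.1338 a141.17 z0.0281 F [ 0.1 -0.7  0.5]
9 t11.74 r0.1338 a149.70 z0.0281 F [-0.4 -0.4 -0.1]
10 t12.29 r0.1338 a158.21 z0.0281 F [ 0.3 -0.9 -0. ]
(np.float64(0.5565788609967727), np.float64(-0.04133981493284408), np.float64(246.06521884400811), np.float64(0.006637736508273637), 4382, 5967)
```

View pics/t3.png

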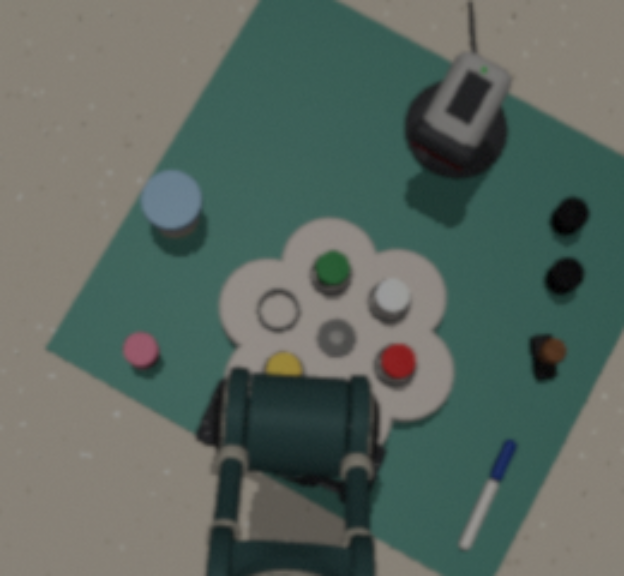

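```bash
python3 - <<'E'
from h import *
a=158.3
manip.move_linear(pt(a,.168,.028),rate=.1)
manip.move_linear(pt(a,.168,.10),rate=.2)
a=96.1
manip.move_pose(pt(a,.168,.10),tool(np.radians(a)));rep("over")
c=cap("top");r=fitcloud(c,(C[0],C[1],np.radians(246.1)));print(r)
a=r[2]-150
manip.move_linear(pt(a,.168,.028),rate=.1,rot=tool(np.radians(a)))
manip.move_linear(pt(a,.134,.028),rate=.06);rep("in")
for i in range(1,11):
    b=a+8.1*i
    manip.move_linear(pt(b,.134,.028),rate=.05,rot=tool(np.radians(b)));s=rep(str(i))
    if np.linalg.norm(s["contact_force"])>20: print("STOP");break
for n in ("top","scene"):
    c=cap(n);print(n,fitcloud(c,(C[0],C[1],np.radians(r[2]+79))))
cv2.imwrite("pics/s4.png",cv2.resize(c["image"][150:400,150:450],None,fx=2.4,fy=2.4))
E
```

```text
over t14.51 r0.1678 a96.54 z0.0985 F [-0.2 -0.2 -0.3]
(np.float64(0.556509167374632), np.float64(-0.04139499523333505), np.float64(246.12355362498016), np.float64(0.009145717276601954), 5393, 5497)
in t16.14 r0.1337 a96.14 z0.0280 F [ 0.5 -0.2  1.3]
1 t16.67 r0.1342 a104.14 z0.0281 F [ 0.9 -0.5  0.1]
2 t17.19 r0.1339 a112.13 z0.0282 F [-0.1 -0.1  0.2]
3 t17.72 r0.1338 a120.23 z0.0282 F [ 0.4 -0.1 -0.4]
4 t18.24 r0.1337 a128.35 z0.0281 F [-0.1  0.7  0.5]
5 t18.77 r0.1338 a136.47 z0.0281 F [ 0.1 -0.6 -0.4]
6 t19.29 r0.1338 a144.60 z0.0281 F [-0.7 -0.2 -0.2]
7 t19.82 r0.1338 a152.72 z0.0281 F [0.3 0.7 0.6]
8 t20.34 r0.1338 a160.84 z0.0281 F [-0.6  0.5  0.6]
9 t20.87 r0.1338 a168.95 z0.0281 F [ 0.7  0.1 -0.1]
10 t21.39 r0.1338 a177.06 z0.0281 F [-0.5 -0.2  0.5]
top (np.float64(0.5566680548884222), np.float64(-0.040837552456350144), np.float64(324.64727284828746), np.float64(0.0025582319051657143), 4355, 5872)
scene (np.float64(0.5562329909344506), np.float64(-0.041926458234935376), np.float64(324.86726326887907), np.float64(1.2655064923172437), 6601, 7513)
```

View pics/s4.png

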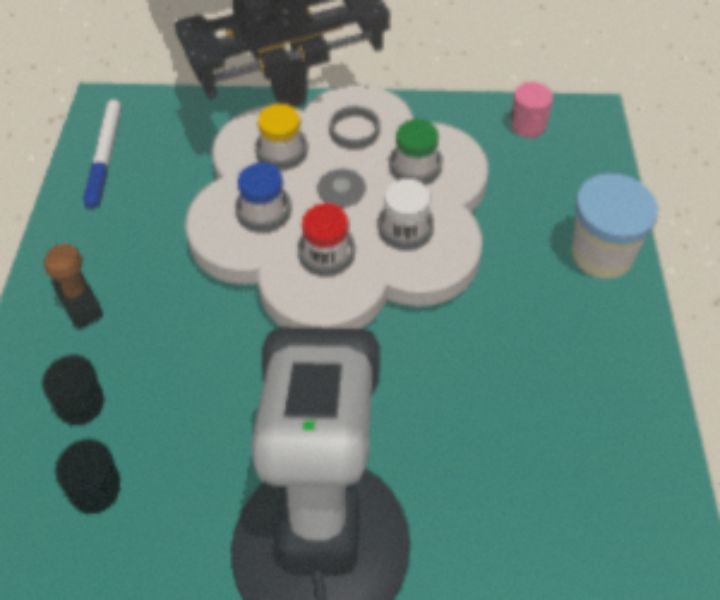

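```bash
python3 - <<'E'
from h import *
for b in (181.1,184.95):
    manip.move_linear(pt(b,.134,.028),rate=.03,rot=tool(np.radians(b)));s=rep()
manip.dwell(.3)
for n in ("top","scene"):
    c=cap(n);print(n,fitcloud(c,(C[0],C[1],np.radians(332))))
manip.move_linear(pt(b,.165,.028),rate=.05);rep("out")
manip.move_linear(pt(b,.165,.20),rate=.15);rep("up")
manip.move_pose([.42,.28,.30],tool(np.radians(120)));rep("away")
for n in ("top","scene"):
    c=cap(n);print(n,fitcloud(c,(C[0],C[1],np.radians(332))))
    P=cloud(c);r=fitcloud(c,(C[0],C[1],np.radians(332)))
    b=(370,75,420,140) if n=="top" else (240,270,330,400)
    k=np.zeros((400,640),bool);k[b[1]:b[3],b[0]:b[2]]=1
    for lo in (.13,.14,.15,.16,.17):
        q=P[k&(P[...,2]>lo)&(P[...,2]<.2)][:,:2]
        (cc,wh,an)=cv2.minAreaRect(q.astype(np.float32)*1000);d=np.array(cc)/1000-r[:2]
        print(lo,wh,an-90,"dir",np.degrees(np.arctan2(d[1],d[0])))
    for kk,(uv,a) in lids(c,(280,145,400,260) if n=="top" else (225,180,360,290)).items():
        p=onplane(c,uv,.083 if n=="top" else .080)[0];d=p[:2]-r[:2];print(kk,a,np.degrees(np.arctan2(d[1],d[0])),np.hypot(*d))
    cv2.imwrite(f"pics/f_{n}.png",cv2.resize(c["image"][60:310,200:460] if n=="top" else c["image"][150:400,150:450],None,fx=2.4,fy=2.4))
E
```

```text
t21.95 r0.1340 a-178.93 z0.0280 F [ 0.4 -0.1 -0.5]
 t22.40 r0.1340 a-175.06 z0.0280 F [0.6 0.4 0.4]
top (np.float64(0.5568069506153309), np.float64(-0.040968351140195196), np.float64(332.17655721625715), np.float64(0.005562788503843903), 4490, 5730)
scene (np.float64(0.5562261652339151), np.float64(-0.041962117021847226), np.float64(332.22409275227125), np.float64(1.2353775213451712), 6596, 7500)
out t23.57 r0.1648 a-175.01 z0.0282 F [-1.3  0.1 -0.3]
up t24.87 r0.1657 a-175.13 z0.1989 F [ 0.5 -0.1  0.1]
away t26.51 r0.3495 a112.97 z0.2994 F [ 0.5 -0.6  0.5]
top (np.float64(0.5564813416554331), np.float64(-0.04140795795109664), np.float64(332.348935793432), np.float64(0.012941095926711582), 5738, 7377)
0.13 (75.4722900390625, 111.28605651855469) -32.1585807800293 dir -28.0970867204152
0.14 (74.22791290283203, 111.35672760009766) -27.83431625366211 dir -27.63360021695686
0.15 (69.02174377441406, 107.06326293945312) -26.374244689941406 dir -27.4413683460372
0.16 (66.11866760253906, 99.78038787841797) -29.662517547607422 dir -27.46038362237182
0.17 (65.3198013305664, 63.74873733520508) -
[... 170 characters left out ...]
7022), np.float64(-0.04206163901864867), np.float64(332.2919008751597), np.float64(1.0037434131983063), 6553, 7647)
0.13 (75.75904083251953, 108.59137725830078) -26.931503295898438 dir -27.878325990540823
0.14 (75.58345031738281, 108.58897399902344) -26.821903228759766 dir -27.841916335978382
0.15 (67.16893768310547, 102.8963851928711) -27.569869995117188 dir -28.03122964763956
0.16 (65.52336883544922, 76.25040435791016) -26.931503295898438 dir -28.207568216613854
0.17 (65.06619262695312, 57.18501281738281) -28.969528198242188 dir -28.03137593533967
red 231 -27.765102116326652 0.07558915503233368
yellow 198 -144.52437625344973 0.0693317220537442
blue 28 -86.05070951750719 0.08220384916774419
```

View pics/f_top.png

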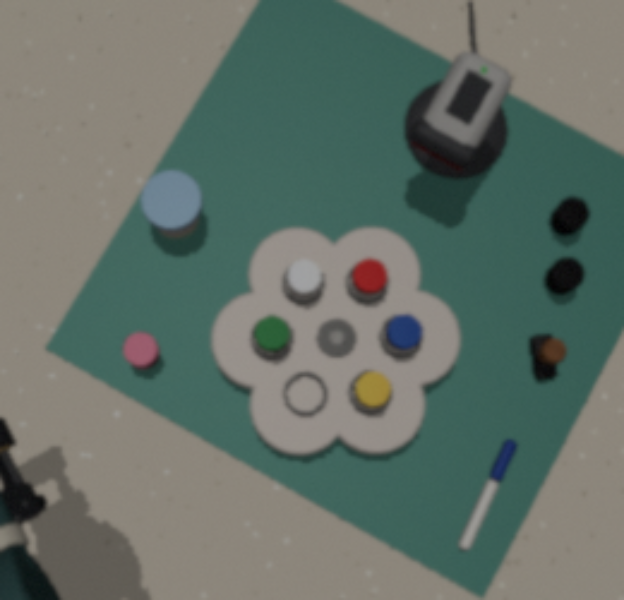

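View pics/f_scene.png

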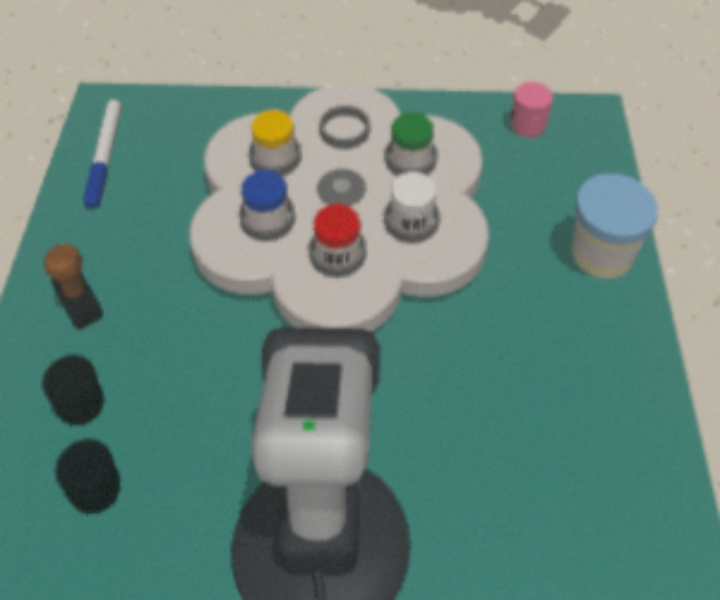

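```bash
python3 - <<'E'
from h import *
order.close_job();rep()
E
```

```text
the job is handed in; nothing more can be done
the job is handed in; nothing more can be done
```

The pot with the red lid now stands in front of the scanner's window, on the side of the carousel nearest the scanner. I handed the job in at about 27 s of the 58 s allowed.

- **What I did:** I turned the deck about 169° counter-clockwise in two strokes. Each time the shut fingertips sat in a rim notch. I then backed the fingers out and moved the arm clear.
- **Alignment:** After release the top and scene cameras put the red petal at −27.7°. The scanner's direction came out between about −27.4° and −28.2°, so the two agree to within about half a degree. I discarded three noisy head-outline fits: −32°, −22° and one near −29.7°. The red lid itself read −27.1° from the top camera and −27.8° from the scene camera.
- **Contact:** The contact force stayed under about 2 N in every reading.
- **Everything else:** In the last pictures all five pots are upright in their collars. The jar, stamp, marker, scanner and the pink and black look-alikes are where they were. I checked these by eye only.

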